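# Load the checking fixture and draw the gauge arm out to the mark

## Task

Seat the brass bush in the round nest and the square bearing block in the square nest of the checking fixture, both fully home and let go. Then take the gauge arm by its black grip, squeezing in the red lock button to release it, draw it out until its yellow pointer stands at the red rider on the scale, and finish while still holding it there, because its spring pulls it back as soon as you let go. Do not shift the red rider, and leave the hammer and the oil bottle where they are.

Things in the scene. Friction and masses are not known exactly. Their poses are not given: they have to be found in the camera images.
- fixture: Checking fixture fixed to the bench: dark steel plate 12 mm high; origin on the bench, z up; it spans its own x -100 to 120, y -170 to 150 mm. A blue 26 mm square tube (axis x = 50, z = 55 mm) lies along y from -165 to -47 mm; the gauge arm slides out of it in +y. A white scale, top 40 mm above the bench, lies at x = 106 mm. Nests at x = -50, y = 40 and 110 mm, in either order.
- gauge_arm: Telescoping arm, slides along the fixture's y (same axes), travel 115 mm. Origin on the tube's axis, 55 mm above the bench, under the grip; at home at fixture x = 50, y = -30 mm. Locked at home (under 1.5 mm of play) while the lock button is out. A spring pulls it home with 3 to 4 N, rising as it extends; it does not lock when extended; let go, it springs back to within 15 mm of home.
- lock_button (a joint): Red lock button on the +x face of the grip post, pressed sideways (towards -x). 0 out, 0.006 m fully in; the arm is free above about 0.004 m. Spring: 2 N to start, 7 N fully in. Gripping the post across x with 15 to 30 N, one finger on the button and the other on the post's plain face, presses it fully.
- button_face (a point): Centre of the button's outer face, 19 mm (+x) from the post's centre and 47 mm above the arm's origin (102 mm above the bench). The face is 16 mm (y) x 26 mm (z) and stands 7 mm out from the post, 1 mm when pressed. The post with the button out is 31 mm across.
- pointer_tip (a point): Tip of the yellow pointer (4 mm wide) that the gauge arm carries towards the scale; at the arm origin's own y, 50 mm above the bench. It moves with the arm.
- rider_mark (a point): The middle of the inner end of the red rider (8 mm wide along y, 26 mm along x, 12 mm high) that stands on the scale 50 to 100 mm from home. When the pointer stands at the rider, the pointer tip and this point coincide. It slides stiffly on the scale and must not be shifted.
- bush: Brass bush, upright cylinder 46 mm in diameter, 38 mm high, dark bore on top (drawn only: solid). Origin at the centre of its underside. Stands on the bench to the left or right of the fixture.
- block: Aluminium square bearing block, 38 x 38 x 38 mm, dark bore on top (drawn only: solid). Origin at the centre of its underside, sides along its x and y. Stands on the bench on the other side from the bush, turned by up to 0.5 rad.
- round_nest: Green nest block on the fixture plate, 62 x 62 x 18 mm, with a round pocket 49 mm across and 13 mm deep, 3 mm chamfer at the mouth. Origin at the centre of its underside (12 mm above the bench); the pocket is centred, its floor 5 mm and its mouth 18 mm above the origin. Turned with the fixture.
- square_nest: Green nest block, the same size, with a square pocket 41 x 41 mm, 13 mm deep, chamfered 3 mm, its sides along the block's x and y. Origin and heights as for the round nest. A seated part stands 25 mm proud of either nest.
- hammer: Bystander: hammer with a wooden handle lying on the bench to the right (-y) of the fixture.
- oil_bottle: Bystander: upright yellow bottle with red cap, 60 mm in diameter and 150 mm high, to the left (+y) of the fixture. Origin at the centre of its underside.
- grip_top (a point): Centre of the top of the arm's upright black grip post, 126 mm above the bench, above the arm's origin. Post 24 mm (x) x 22 mm (y); grip it from above across x, in its upper 50 mm. Below it a thin aluminium gauge blade (12 mm wide, 62 to 66 mm above the bench) reaches 130 mm from the post towards the fixture's -x and passes over the nests, 7 mm clear of seated parts.

How it is judged:
By the outcome, as a careful person would: the job done as asked, in the order asked, and still so for the second after the job is handed in, while the arm keeps its last pose, push and grip.
It also fails if it takes over 70 s, if anything falls off the work surface, if the arm or the gripper's body presses on something with over 40 N, if the wrist force passes 120 N, or if a joint passes its speed limit or range.

## Robot

A 7-joint arm with a two-finger parallel gripper is mounted at the origin on the work surface. World frame = base frame: x ahead of the robot, y to its left, z up, the work surface at z = 0. Lengths are in mm, angles in rad, forces in N, time in s.
With the tool pointing down it reaches from about 400 to 875 mm from the base axis. Payload 4.4 kg.
Tool frame: the origin (TCP) lies midway between the tips of the shut fingers; the grasp point (between the pads) lies 19 mm behind it; z points along the fingers, y is the line along which they close (so a half turn about z gives the same grasp; the last joint's range is limited). The gripper opens to 85 mm and grips with 20 to 120 N. Pads are 22 mm wide; open, the fingers measure 114 mm over their backs; the gripper's body (76 mm by 85 mm) begins 54 mm behind the grasp point. The pads swing forward as they close: fully open they stand 13 mm farther back than shut.
Start: joints at [1.083, 0.628, 0.038, 1.517, -0.027, 0.996, -0.02], TCP at [266.14, -593.032, 231.313] pointing down, gripper open.
Joint ranges: [-3.06, 3.06], [-0.37, 2.12], [-1.25, 1.32], [0.18, 2.47], [-1.1, 4.24], [0.23, 1.98], [-2.94, 2.94]. Speed limits (rad/s): [2.57, 2.57, 3.14, 3.14, 3.14, 3.14, 3.14].

## Interface

Orientations are given as [roll, pitch, yaw] about the fixed x, y, z axes, in that order (R = Rz(yaw) Ry(pitch) Rx(roll)).
In Python, from cell import telemetry, eyes, ctrl, finder gives the robot as it stands.
- The arm moves only by the tool move_arm, never from a script. Its argument "steps" is a list of rows, each a list of 7 numbers: the turn, a rotation vector about the world's x, y, z in degrees, then the shift along the world's x, y, z in m, then the finger opening in m, from 0 to 0.0854. A call has 1 to 5 rows; each row shifts and turns the commanded pose from where the row before left it; what a row does not reach is not made up. A row lasts 1/10 s, in which the tool goes at most 50 mm and 8.59 degrees, less where a joint would pass 70% of its speed; a pose out of reach is approached as far as the arm can. A call with a gripper value outside its range is refused whole. The fingers move at their own pace and stop on an object; the grip force is fixed at half the most. Time passes only in rows, so rows that do not move let the fingers close. It gives the time, the measured TCP pose, the force, the opening and the grip force at its end, in the units of the state.
- telemetry.read_state(): the state, without advancing time (a new reading comes with each control period).
- eyes.get_image(name): name is "scene" or "top"; returns (picture, depth): 480x640x3 uint8, blue, green, red; 480x640 float32, mm along the optical axis (not along the pixel's ray), 0 where there is no reading.
- eyes.calibration(name): a dict with "fx", "fy", "cx", "cy" (pixels), "position" and "attitude" of the camera in the world. Camera axes: x right, y down, z forward; pixel columns grow to the right and rows downward; lengths in mm; the calibration is good to about 2 mm. A picture is of the moment at which its call begins. calibration takes no time and is no camera call.
- ctrl.finish_job(): hands the job in; it is judged then, once.
Trained networks look in the newest picture that a camera, given by its name, has taken for a name from the list of things; names that differ only in an ending like _2 or _b are one class to them, and where a whole thing is asked for, a point or a joint stands for the part that bears it (a point fixed in the world has none). Each returns a list of dicts, best first, with "confidence" (0 to 1); they miss things now and then, are a little off and sometimes report something else, mostly with a low value. They report only what shows in the picture. A call takes as long as a camera call.
- finder.boxes_of(camera, name): "location" ([x, y, z] in mm, in the coordinates of the camera as it stood for that picture, good to about 4 mm: the middle of the surface that is visible of it).
- finder.cut_out(camera, name): "mask" (480x640 bool, what is visible of it).
- finder.pinpoint(camera, name): "location" ([x, y, z] in mm, in the coordinates of the camera as it stood for that picture, good to about 4 mm: a listed point, or the origin of a listed thing).
The state is a dict: "clock": time; "qpos": joint angles; "qd": joint speeds; "tau": joint torques, N m; "eef_pos": TCP position; "tool_rot": TCP orientation; "force": force on the tool from outside, world axes, zero at the start; "torque": the same for the moment, N m; "width": finger opening in mm; "gripper_force": force on a finger pad.
Only numpy, scipy, OpenCV 4.12 (cv2) and the standard library are available. Lean on these libraries where they do the work, as an engineer would, in place of code of your own. Each camera call takes 0.05 s, during which the arm holds its last target. There are 200 camera calls.

## Working session

There is one attempt and no reset: what is moved stays moved. The work goes in short steps, Python scripts to look and compute and a tool call to move; the robot and the scene stay as the last step left them, time stands still between calls to the robot, and variables do not carry over. Pictures are saved under pics/ and viewed, at most 10 in all, crops included, and the job is handed in when it is done.

Besides the shell and the picture viewer there is one more tool, called after "Emit:" by a JSON object that holds its "fn" and its "kwargs", one argument or row to a line. move_arm: Moves the arm, as the interface text tells. Its arguments: {"type":"object","properties":{"steps":{"type":"array"}},"required":["steps"]}

```bash
ls; mkdir -p pics
cat > h.py <<'E'
import numpy as np, cv2
from scipy.spatial.transform import Rotation as R
from cell import telemetry, eyes, ctrl, finder
def cam(n):
    c=eyes.calibration(n); a=np.array(c["attitude"],float)
    M=a if a.shape==(3,3) else R.from_euler('xyz',a).as_matrix()
    return c,M,np.array(c["position"],float)
def w(n,p):
    c,M,t=cam(n); return M@np.array(p,float)+t
def cloud(n,d):
    c,M,t=cam(n); v,u=np.mgrid[:480,:640]
    P=np.dstack([(u-c["cx"])/c["fx"]*d,(v-c["cy"])/c["fy"]*d,d])
    return P@M.T+t
E
python3 - <<'E'
from h import *
for n in("scene","top"):
    im,d=eyes.get_image(n); cv2.imwrite(f"pics/{n}0.png",im); np.save(f"{n}0.npy",d); print(n,eyes.calibration(n))
    for k in["fixture","gauge_arm","grip_top","button_face","pointer_tip","rider_mark","bush","block","round_nest","square_nest","oil_bottle","hammer"]:
        for r in finder.pinpoint(n,k)[:2]: print(k,round(r["confidence"],2),w(n,r["location"]).round(1))
print(telemetry.read_state())
E
```

```text
pics
scene {'fx': 551.7199468194261, 'fy': 551.7199468194261, 'cx': 315.8057156126984, 'cy': 228.16754092479934, 'position': array([1142.45301085,  254.41941175, 1216.24941947]), 'attitude': array([-2.61902115, -0.00975137,  2.03549573])}
fixture 0.94 [609.7  32.7  -1.4]
button_face 0.52 [679.8  12.2 100.3]
pointer_tip 0.9 [710.1   7.9  52.5]
rider_mark 0.62 [699.3 108.5  46.4]
bush 0.7 [425.2 295.1  -1. ]
block 0.62 [ 405.8 -352.9    2.6]
round_nest 0.61 [548.4 140.6   9. ]
oil_bottle 0.87 [611.4 464.1  -1.6]
hammer 0.67 [ 594.  -458.2    2.5]
top {'fx': 599.12049096696, 'fy': 599.12049096696, 'cx': 323.2173381691481, 'cy': 236.84288314933713, 'position': array([ 339.36213165,    4.92574824, 1364.45409132]), 'attitude': array([-2.96735055, -0.01271537, -1.57063651])}
fixture 0.88 [612.5  36.9   4.1]
gauge_arm 0.97 [662.2   9.9  54.9]
gauge_arm 0.43 [ 592.4 -454.1    1. ]
grip_top 0.86 [665.7   8.5 124.6]
pointer_tip 0.69 [709.2   8.4  51.4]
pointer_tip 0.18 [698.7 107.8  49.6]
rider_mark 0.56 [697.9 109.   48.9]
bush 0.86 [424.8 296.3   3. ]
block 0.55 [ 407.2 -355.7   -2.7]
round_n
[... 196 characters left out ...]
456.7    1.9]
{'clock': 1.3, 'qpos': array([ 1.08317449,  0.62838073,  0.03855253,  1.51742576, -0.02699082,
        0.99630628, -0.01998638]), 'qd': array([-0.00050863,  0.00163901,  0.00154277,  0.00070212, -0.00113494,
       -0.00072941, -0.00080679]), 'tau': array([-6.54165196e-04, -5.63281846e+01,  1.22583110e+00, -1.93778980e+01,
        1.10443955e-02,  1.83980002e-03, -7.24895727e-06]), 'eef_pos': array([ 266.11873196, -593.02672794,  231.31862407]), 'tool_rot': array([-3.14159223e+00,  1.73103525e-06,  4.21772370e-01]), 'force': array([ 0.42504012, -0.71175293,  0.29967491]), 'torque': array([-0.00675944,  0.01378237, -0.02384193]), 'gripper_force': 0.0, 'width': 85.43423267969901}
```

View pics/top0.png

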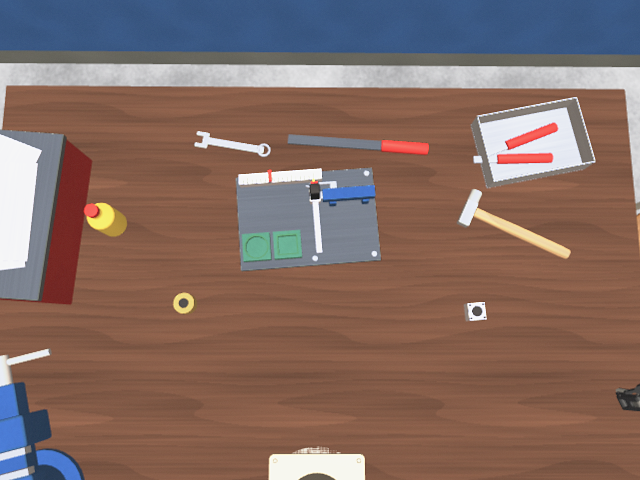

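View pics/scene0.png

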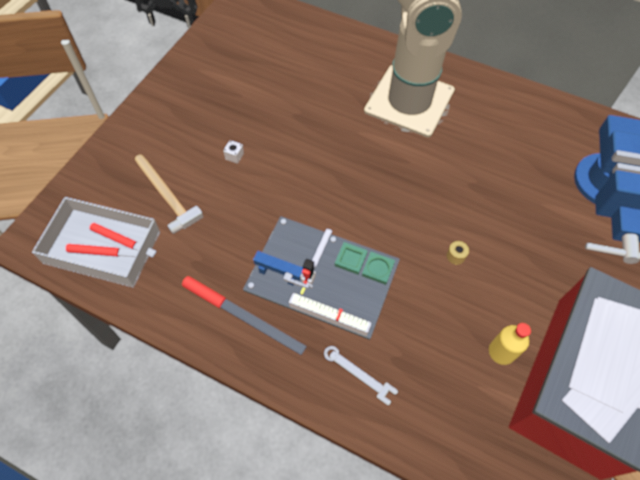

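```bash
cat > m.py <<'E'
from h import *
for n in("top","scene"):
    im,d=eyes.get_image(n); C=cloud(n,d); Z=C[...,2]
    hsv=cv2.cvtColor(im,cv2.COLOR_BGR2HSV)
    def rep(k,m):
        P=C[m][:,:2].astype(np.float32)
        if len(P)<5: print(n,k,'none');return
        r=cv2.minAreaRect(P); print(n,k,len(P),'z',np.median(Z[m]).round(1),'mean',P.mean(0).round(1),'rect',np.round(r[0],1),np.round(r[1],1),round(r[2],1))
    near=lambda x,y,r:np.hypot(C[...,0]-x,C[...,1]-y)<r
    rep('bush',near(425,296,45)&(Z>30)&(Z<46)); rep('block',near(406,-354,45)&(Z>30)&(Z<46))
    g=(hsv[...,0]>40)&(hsv[...,0]<95)&(hsv[...,1]>80)&near(556,105,90)
    rep('green',g&(Z>24)); 
    rep('plate',near(612,35,230)&(Z>7)&(Z<17))
    b=(hsv[...,0]>100)&(hsv[...,0]<125)&(hsv[...,1]>120)&near(665,-60,110)&(Z>60);rep('tube',b)
    red=((hsv[...,0]<8)|(hsv[...,0]>172))&(hsv[...,1]>150)&near(700,108,40);rep('rider',red&(Z>45))
    rep('post',near(665,9,30)&(Z>115)); 
    rep('blade',near(610,15,90)&(Z>58)&(Z<72)&(C[...,0]<645)&(hsv[...,1]<60))
    rep('bolt',near(608,467,60)&(Z>130))
E
python3 m.py
```

```text
top bush 346 z 38.7 mean [425.8 294.5] rect [426.6 294.5] [44.5 43.4] 2.9
top block 308 z 38.4 mean [ 408.4 -350.2] rect [ 408.6 -351.5] [38.1 39.9] 5.1
top green 780 z 29.7 mean [554.7 103.7] rect [555.2 104.6] [ 62.3 131.2] 4.7
top plate 9431 z 12.3 mean [623.3  19.6] rect [605.2  34. ] [437.1 438.9] 83.6
top tube 597 z 67.7 mean [668.6 -68. ] rect [668.9 -67.7] [ 26.9 116.4] 5.2
top rider 27 z 53.0 mean [713.1 109.9] rect [712.4 109.4] [25.   6.8] 4.2
top post 126 z 124.9 mean [663.2   7.6] rect [666.4   7.1] [29.1 21.4] 2.0
top blade 262 z 66.4 mean [590.3   1.6] rect [590.3   1.6] [110.2  12. ] 4.6
top bolt 173 z 149.8 mean [607.8 467.4] rect [608.7 469.5] [26.9 26.1] 72.9
scene bush 259 z 36.6 mean [427.9 294.4] rect [427.1 293.9] [47.1 43.1] 19.9
scene block 183 z 36.6 mean [ 410.7 -350.4] rect [ 408.5 -351.1] [42.1 40.8] 3.0
scene green 594 z 28.3 mean [557.6 103.7] rect [557. 104.] [ 64.1 129. ] 5.2
scene plate 7742 z 11.2 mean [639.6  22.1] rect [636.7  24.5] [379.1 321.1] 4.0
scene tube 507 z 66.4 mean [671.2 -69.1] rect [669.6 -63.2] [ 28.9 122.8] 3.8
scene rider 7 z 51.9 mean [712.9 109.4] rect [714.4 109.8] [24.2  2.4] 6.0
scene post 118 z 124.3 mean [667.1   7.7] rect [668.    7.1] [29.5 22. ] 2.6
scene blade 196 z 64.3 mean [584.4   0.8] rect [587.8   0.6] [106.7  12.9] 4.2
scene bolt 183 z 147.2 mean [612.3 468.2] rect [610.7 469.1] [26.8 28.4] 67.5
```

Emit:
{"fn": "move_arm", "kwargs": {
  "steps": [
    [0, 0, 3.5, 0.026, 0.035, 0, 0.085],
    [0, 0, 3.5, 0.026, 0.035, 0, 0.085],
    [0, 0, 3.5, 0.026, 0.035, 0, 0.085],
    [0, 0, 3.5, 0.026, 0.035, 0, 0.085],
    [0, 0, 3.5, 0.026, 0.035, 0, 0.085]
  ]
}}

```text
clock: 1.9
eef_pos: [397.0, -416.6, 231.5]
tool_rot: [3.141, -0.0, 0.73]
force: [0.9, -0.1, 0.7]
width: 85.2
gripper_force: 0.0
```

Emit:
{"fn": "move_arm", "kwargs": {
  "steps": [
    [0, 0, 3.5, 0.026, 0.035, 0, 0.085],
    [0, 0, 3.5, 0.026, 0.035, 0, 0.085],
    [0, 0, 3.5, 0, 0.046, 0, 0.085],
    [0, 0, 3.5, 0, 0.046, 0, 0.085],
    [0, 0, 3.5, 0, 0.046, 0, 0.085]
  ]
}}

```text
clock: 2.4
eef_pos: [448.2, -208.2, 231.4]
tool_rot: [3.141, -0.0, 1.035]
force: [1.3, -0.4, 0.1]
width: 85.0
gripper_force: 0.0
```

Emit:
{"fn": "move_arm", "kwargs": {
  "steps": [
    [0, 0, 3.5, 0, 0.046, 0, 0.085],
    [0, 0, 3.5, 0, 0.046, 0, 0.085],
    [0, 0, 3.5, 0, 0.046, 0, 0.085],
    [0, 0, 3.5, 0, 0.046, 0, 0.085],
    [0, 0, 3.5, 0, 0.046, 0, 0.085]
  ]
}}

```text
clock: 2.9
eef_pos: [448.1, 21.7, 231.7]
tool_rot: [3.141, -0.0, 1.34]
force: [1.9, -0.4, 1.0]
width: 85.4
gripper_force: 0.0
```

Emit:
{"fn": "move_arm", "kwargs": {
  "steps": [
    [0, 0, 0.4, 0, 0.046, 0, 0.085],
    [0, 0, 0, 0, 0.046, 0, 0.085],
    [0, 0, 0, 0, 0.046, 0, 0.085],
    [0, 0, 0, 0, 0.046, 0, 0.085],
    [0, 0, 0, 0, 0.046, 0, 0.085]
  ]
}}

```text
clock: 3.4
eef_pos: [448.1, 251.8, 231.6]
tool_rot: [3.141, -0.0, 1.345]
force: [0.7, -0.5, 0.6]
width: 85.0
gripper_force: 0.0
```

Emit:
{"fn": "move_arm", "kwargs": {
  "steps": [
    [0, 0, 8, -0.0216, 0.0427, 0, 0.085],
    [0, 0, 8, 0, 0, -0.04, 0.085],
    [0, 0, 1.5, 0, 0, -0.045, 0.085],
    [0, 0, 0, 0, 0, -0.045, 0.085],
    [0, 0, 0, 0, 0, 0, 0.085]
  ]
}}

```text
clock: 3.9
eef_pos: [423.2, 289.9, 96.7]
tool_rot: [-3.132, 0.006, 1.651]
force: [-0.8, -0.6, 0.0]
width: 85.5
gripper_force: 0.0
```

Run:
```python
from h import *
s=telemetry.read_state(); print(s["eef_pos"],s["tool_rot"],s["force"])
im,d=eyes.get_image("scene"); C=cloud("scene",d); Z=C[...,2]
cv2.imwrite("pics/s1.png",cv2.resize(im[150:350,350:560],None,fx=3,fy=3))
```

```text
[423.22198595 289.94192396  96.6513464 ] [-3.1322473   0.00609856  1.65095765] [-0.83910212 -0.61374756  0.02838783]
```

View pics/s1.png

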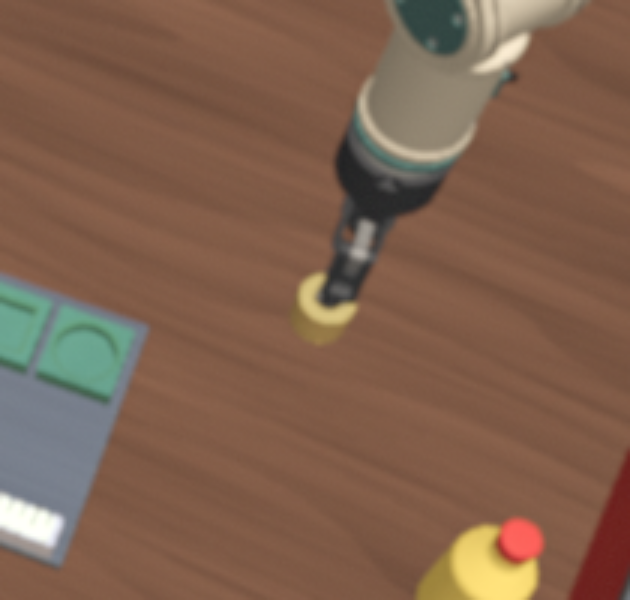

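```bash
cat >> h.py <<'E'
def to(x,y,z,yaw=94.6):
    s=telemetry.read_state(); D=R.from_euler('xyz',[180,0,yaw],degrees=True)*R.from_euler('xyz',s["tool_rot"]).inv()
    print("turn",D.as_rotvec(degrees=True).round(2),"shift",(np.array([x,y,z])-s["eef_pos"]).round(1),"F",s["force"].round(1),"w",round(s["width"],1),s["gripper_force"],s["clock"],s["qpos"].round(2))
E
python3 -c "
from h import *
to(426.5,294.5,15)"
```

```text
turn [ 0.21 -0.27  0.01] shift [  1.5   3.  -84.6] F [-0.5  0.1  0.8] w 84.6 0.0 3.95 [-0.46  0.65 -0.3   2.    0.35  0.55 -0.92]
```

Emit:
{"fn": "move_arm", "kwargs": {
  "steps": [
    [0, 0, 0, 0, 0, -0.02, 0.085],
    [0, 0, 0, 0, 0, 0, 0.085],
    [0, 0, 0, 0, 0, 0, 0.085]
  ]
}}

```text
clock: 4.25
eef_pos: [427.6, 293.4, 83.4]
tool_rot: [3.139, -0.001, 1.65]
force: [0.0, -0.7, -0.1]
width: 85.1
gripper_force: 0.0
```

```bash
python3 -c "
from h import *
to(426.5,294.5,15)"
```

```text
turn [-0.09  0.14  0.05] shift [ -1.1   1.1 -68.4] F [ 0.  -0.7 -0.1] w 85.1 0.0 4.25 [-0.47  0.68 -0.28  2.01  0.37  0.5  -0.93]
```

Emit:
{"fn": "move_arm", "kwargs": {
  "steps": [
    [0, 0, 0, 0, 0.001, -0.035, 0.085],
    [0, 0, 0, 0, 0, -0.03, 0.085],
    [0, 0, 0, 0, 0, -0.002, 0.085],
    [0, 0, 0, 0, 0, 0, 0.085],
    [0, 0, 0, 0, 0, 0, 0.085]
  ]
}}

```text
clock: 4.75
eef_pos: [427.7, 294.6, 16.2]
tool_rot: [3.139, -0.002, 1.65]
force: [0.8, 0.2, -0.2]
width: 85.0
gripper_force: 0.0
```

Emit:
{"fn": "move_arm", "kwargs": {
  "steps": [
    [0, 0, 0, 0, 0, 0, 0.02],
    [0, 0, 0, 0, 0, 0, 0.02],
    [0, 0, 0, 0, 0, 0, 0.02],
    [0, 0, 0, 0, 0, 0, 0.02],
    [0, 0, 0, 0, 0, 0, 0.02]
  ]
}}

```text
clock: 5.25
eef_pos: [426.9, 293.8, 15.4]
tool_rot: [3.14, -0.0, 1.65]
force: [-2.0, -0.1, 8.9]
width: 44.3
gripper_force: 60.0
```

Emit:
{"fn": "move_arm", "kwargs": {
  "steps": [
    [0, 0, 0, 0, 0, 0.03, 0.02],
    [0, 0, 0, 0, 0, 0.04, 0.02],
    [0, 0, 0, 0.015, -0.019, 0.02, 0.02],
    [0, 0, 0, 0.025, -0.03, 0, 0.02],
    [0, 0, 0, 0.025, -0.03, 0, 0.02]
  ]
}}

```text
clock: 5.75
eef_pos: [492.4, 214.3, 105.5]
tool_rot: [3.14, -0.001, 1.652]
force: [0.7, -0.2, -1.3]
width: 44.3
gripper_force: 62.1
```

Emit:
{"fn": "move_arm", "kwargs": {
  "steps": [
    [0, 0, 0, 0.025, -0.03, 0, 0.02],
    [0, 0, 0, 0.025, -0.03, 0, 0.02],
    [0, 0, 0, 0.01, -0.0145, 0, 0.02],
    [0, 0, 0, 0, 0, 0, 0.02],
    [0, 0, 0, 0, 0, 0, 0.02]
  ]
}}

```text
clock: 6.25
eef_pos: [550.9, 140.3, 104.2]
tool_rot: [-3.141, -0.001, 1.65]
force: [0.1, 0.2, -0.5]
width: 44.3
gripper_force: 62.1
```

Run:
```python
from h import *
to(552.2,139.5,32)
im,d=eyes.get_image("top"); C=cloud("top",d)
cv2.imwrite("pics/t2.png",cv2.resize(im[150:300,200:400],None,fx=4,fy=4,interpolation=cv2.INTER_CUBIC))
s,d=eyes.get_image("scene")
cv2.imwrite("pics/s2.png",cv2.resize(s[200:350,230:430],None,fx=4,fy=4,interpolation=cv2.INTER_CUBIC))
for n in("top","scene"):
  for r in finder.pinpoint(n,"bush")[:2]: print(n,r["confidence"],w(n,r["location"]))
```

```text
turn [-0.03 -0.06  0.06] shift [  1.3  -0.8 -72.2] F [ 0.1  0.2 -0.5] w 44.3 62.05747961997986 6.25 [-0.07  0.71 -0.35  1.85  0.38  0.65 -0.57]
scene 0.71 [ 591.77534702 -458.44158135    1.9985825 ]
scene 0.54 [548.92480437 144.46902364  88.87443293]
```

View pics/s2.png

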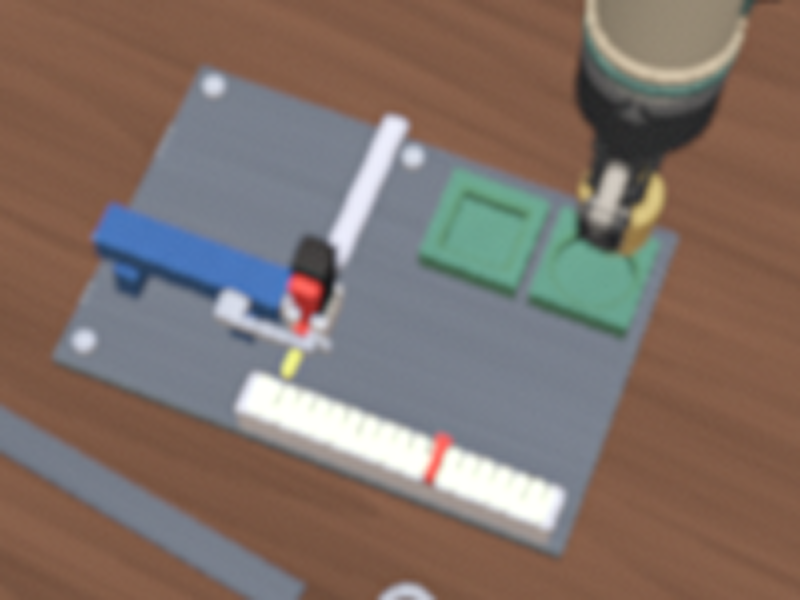

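```bash
cat > b.py <<'E'
from h import *
from scipy.optimize import least_squares
for n in("scene","top"):
    im,d=eyes.get_image(n); C=cloud(n,d); h=cv2.cvtColor(im,cv2.COLOR_BGR2HSV)
    m=(h[...,0]>18)&(h[...,0]<32)&(h[...,1]>90)&(d>0)&(np.hypot(C[...,0]-551,C[...,1]-140)<45)&(C[...,2]>75)
    P=C[m]; print(n,len(P))
    if len(P)<20: continue
    print(P.min(0).round(1),P.max(0).round(1))
    s=P[P[:,2]<np.percentile(P[:,2],98)-5]  # lateral wall
    if len(s)>15:
        f=least_squares(lambda c:np.hypot(s[:,0]-c[0],s[:,1]-c[1])-23,[551,141],loss='soft_l1'); print('wall',len(s),f.x.round(1),np.abs(f.fun).mean().round(2))
E
python3 b.py
```

```text
scene 95
[534.9 121.5  93.5] [583.2 165.5 187.8]
wall 89 [554.8 139.9] 2.72
top 0
```

```bash
sed -i 's/&(C\[...,2\]>75)/\&(C[...,2]>75)\&(C[...,2]<131)/; s/s=P\[.*$/s=P[P[:,2]<119]; print(s[:,1].min(),s[:,1].max(),np.sort(P[:,1])[[2,-3]],P[P[:,2]>119].round(0).tolist()[::3])/' b.py; python3 b.py
```

```text
scene 81
[535.7 120.8  92.3] [573.1 165.3 128.9]
155.23253194905124 164.39025654301633 [122.06133505 164.39025654] [[536.0, 156.0, 128.0], [559.0, 122.0, 128.0], [558.0, 122.0, 123.0], [538.0, 160.0, 122.0], [544.0, 157.0, 125.0], [564.0, 124.0, 125.0], [544.0, 162.0, 124.0], [547.0, 161.0, 123.0], [553.0, 161.0, 128.0], [557.0, 155.0, 126.0], [553.0, 161.0, 123.0], [560.0, 154.0, 125.0], [557.0, 160.0, 125.0], [563.0, 155.0, 127.0], [559.0, 161.0, 125.0], [566.0, 156.0, 127.0], [560.0, 162.0, 123.0], [567.0, 159.0, 127.0], [569.0, 156.0, 123.0]]
wall 24 [551.8 141.4] 0.67
top 0
```

Emit:
{"fn": "move_arm", "kwargs": {
  "steps": [
    [0, 0, 0, 0.0015, -0.002, -0.03, 0.02],
    [0, 0, 0, 0, 0, -0.024, 0.02],
    [0, 0, 0, 0, 0, 0, 0.02],
    [0, 0, 0, 0, 0, -0.003, 0.02],
    [0, 0, 0, 0, 0, -0.003, 0.02]
  ]
}}

```text
clock: 7.15
eef_pos: [553.9, 138.8, 45.3]
tool_rot: [3.139, -0.001, 1.651]
force: [-0.4, -0.3, -0.2]
width: 44.1
gripper_force: 62.1
```

Emit:
{"fn": "move_arm", "kwargs": {
  "steps": [
    [0, 0, 0, 0, 0, -0.002, 0.02],
    [0, 0, 0, 0, 0, -0.001, 0.02],
    [0, 0, 0, 0, 0, 0, 0.02]
  ]
}}

```text
clock: 7.45
eef_pos: [553.2, 138.2, 41.6]
tool_rot: [3.141, -0.0, 1.65]
force: [0.4, 0.8, -1.7]
width: 44.1
gripper_force: 62.4
```

Emit:
{"fn": "move_arm", "kwargs": {
  "steps": [
    [0, 0, 0, 0, 0, -0.002, 0.02],
    [0, 0, 0, 0, 0, -0.002, 0.02],
    [0, 0, 0, 0, 0, 0, 0.02]
  ]
}}

```text
clock: 7.75
eef_pos: [552.9, 138.1, 37.0]
tool_rot: [-3.141, 0.0, 1.651]
force: [-0.0, 1.0, -0.4]
width: 44.3
gripper_force: 62.4
```

Emit:
{"fn": "move_arm", "kwargs": {
  "steps": [
    [0, 0, 0, 0, 0, -0.002, 0.02],
    [0, 0, 0, 0, 0, -0.0015, 0.02],
    [0, 0, 0, 0, 0, 0, 0.02]
  ]
}}

```text
clock: 8.05
eef_pos: [552.9, 138.1, 33.5]
tool_rot: [-3.141, 0.0, 1.65]
force: [0.3, -0.1, -1.7]
width: 44.2
gripper_force: 62.4
```

Emit:
{"fn": "move_arm", "kwargs": {
  "steps": [
    [0, 0, 0, 0, 0, -0.001, 0.02],
    [0, 0, 0, 0, 0, -0.0005, 0.02],
    [0, 0, 0, 0, 0, 0, 0.02]
  ]
}}

```text
clock: 8.35
eef_pos: [553.1, 138.2, 32.5]
tool_rot: [3.141, 0.0, 1.65]
force: [-0.9, -0.4, 1.8]
width: 44.3
gripper_force: 62.5
```

Emit:
{"fn": "move_arm", "kwargs": {
  "steps": [
    [0, 0, 0, 0, 0, 0, 0.07],
    [0, 0, 0, 0, 0, 0, 0.085],
    [0, 0, 0, 0, 0, 0, 0.085],
    [0, 0, 0, 0, 0, 0.03, 0.085],
    [0, 0, 0, 0, 0, 0.045, 0.085]
  ]
}}

```text
clock: 8.85
eef_pos: [551.1, 137.5, 105.9]
tool_rot: [-3.136, 0.001, 1.651]
force: [0.9, -0.3, -0.5]
width: 85.2
gripper_force: 0.0
```

Emit:
{"fn": "move_arm", "kwargs": {
  "steps": [
    [0, 0, 0, -0.013, -0.044, 0.02, 0.085],
    [0, 0, 0, -0.013, -0.044, 0, 0.085],
    [0, 0, 0, -0.013, -0.044, 0, 0.085],
    [0, 0, 0, -0.013, -0.044, 0, 0.085],
    [0, 0, 0, -0.013, -0.044, 0, 0.085]
  ]
}}

```text
clock: 9.35
eef_pos: [487.5, -83.4, 127.6]
tool_rot: [3.141, 0.0, 1.651]
force: [0.6, -0.5, 1.1]
width: 84.8
gripper_force: 0.0
```

Emit:
{"fn": "move_arm", "kwargs": {
  "steps": [
    [0, 0, 0, -0.013, -0.044, 0, 0.085],
    [0, 0, 0, -0.013, -0.044, 0, 0.085],
    [0, 0, 0, -0.013, -0.044, 0, 0.085],
    [0, 0, 0, -0.013, -0.044, 0, 0.085],
    [0, 0, 0, -0.013, -0.044, 0, 0.085]
  ]
}}

```text
clock: 9.85
eef_pos: [422.4, -303.6, 127.5]
tool_rot: [3.141, 0.0, 1.65]
force: [1.2, 0.8, 0.4]
width: 85.0
gripper_force: 0.0
```

```bash
cat > c.py <<'E'
from h import *
to(408.6,-351.3,15)
for n in("top","scene"):
    im,d=eyes.get_image(n); C=cloud(n,d); h=cv2.cvtColor(im,cv2.COLOR_BGR2HSV); Z=C[...,2]
    near=lambda x,y,r:np.hypot(C[...,0]-x,C[...,1]-y)<r
    m=near(552,139,34)&(Z>44)&(Z<70); P=C[m]; r=cv2.minAreaRect(P[:,:2].astype(np.float32)); print(n,'bush',len(P),np.median(P[:,2]),r)
    nt=near(556,105,80)&(Z>26)&(Z<36); print('nest top',np.median(Z[nt]))
    m=near(408,-352,45)&(Z>33)&(Z<46); P=C[m]; 
    if len(P)>20:
        for t in (34,36): 
            q=P[P[:,2]>t]; print(n,'block',len(q),cv2.minAreaRect(q[:,:2].astype(np.float32)))
    cv2.imwrite(f"pics/{n}3.png",im)
E
python3 c.py
```

```text
turn [0.01 0.03 0.04] shift [ -13.8  -47.7 -112.5] F [1.2 0.8 0.4] w 85.0 0.0 9.85 [ 0.86  0.63 -0.44  1.97  0.44  0.64  0.22]
top bush 344 55.38493607746739 ((552.5579833984375, 139.57601928710938), (44.59839630126953, 44.439579010009766), 11.807694435119629)
nest top 30.276758969703224
scene bush 290 53.33589385090477 ((554.5468139648438, 139.60292053222656), (43.83440017700195, 46.47046661376953), 73.54122924804688)
nest top 28.961560693985348
scene block 122 ((409.8020935058594, -351.5028991699219), (40.42346954345703, 39.582759857177734), 4.889230251312256)
scene block 86 ((409.9278564453125, -351.214599609375), (40.33917999267578, 37.409088134765625), 1.5176533460617065)
```

Run:
```python
import cv2,numpy as np
a=cv2.imread("pics/top0.png")[290:330,455:505]; b=cv2.imread("pics/scene0.png")[132:172,208:258]
cv2.imwrite("pics/blk.png",cv2.resize(np.hstack([a,b]),None,fx=8,fy=8,interpolation=cv2.INTER_CUBIC))
```

```text
(no output)
```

View pics/blk.png

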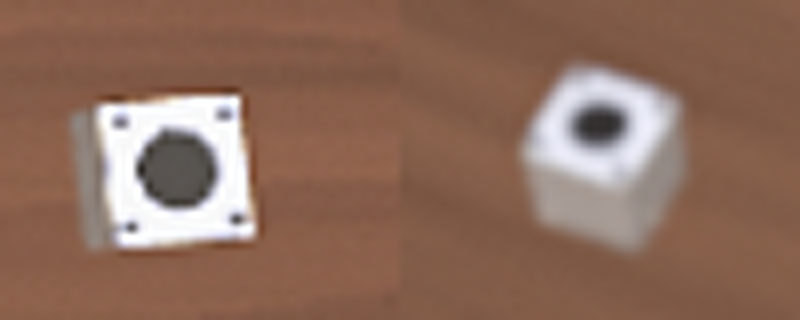

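Emit:
{"fn": "move_arm", "kwargs": {
  "steps": [
    [0, 0, 0, -0.0138, -0.0477, 0, 0.085],
    [0, 0, 0, 0, 0, -0.03, 0.085],
    [0, 0, 0, 0, 0, -0.03, 0.085],
    [0, 0, 0, 0, 0, 0, 0.085],
    [0, 0, 0, 0, 0, 0, 0.085]
  ]
}}

```text
clock: 10.45
eef_pos: [409.6, -348.6, 67.4]
tool_rot: [-3.141, -0.001, 1.652]
force: [0.7, 0.2, 0.6]
width: 84.6
gripper_force: 0.0
```

```bash
python3 -c "
from h import *
to(408.6,-351.3,15,95)"
```

```text
turn [-0.05 -0.03  0.37] shift [ -1.   -2.7 -52.4] F [0.7 0.2 0.6] w 84.6 0.0 10.45 [ 0.9   0.74 -0.38  1.96  0.51  0.54  0.25]
```

Emit:
{"fn": "move_arm", "kwargs": {
  "steps": [
    [0, 0, 0, 0, -0.001, -0.03, 0.085],
    [0, 0, 0, 0, 0, -0.0215, 0.085],
    [0, 0, 0, 0, 0, 0, 0.085],
    [0, 0, 0, 0, 0, 0, 0.085],
    [0, 0, 0, 0, 0, 0, 0.085]
  ]
}}

```text
clock: 10.95
eef_pos: [410.6, -351.0, 17.6]
tool_rot: [3.139, 0.002, 1.651]
force: [0.1, 0.5, -0.5]
width: 84.8
gripper_force: 0.0
```

Emit:
{"fn": "move_arm", "kwargs": {
  "steps": [
    [0, 0, 0, 0, 0, 0, 0.02],
    [0, 0, 0, 0, 0, 0, 0.02],
    [0, 0, 0, 0, 0, 0, 0.02],
    [0, 0, 0, 0, 0, 0, 0.02],
    [0, 0, 0, 0, 0, 0, 0.02]
  ]
}}

```text
clock: 11.45
eef_pos: [409.4, -350.7, 16.5]
tool_rot: [3.141, 0.001, 1.65]
force: [-2.1, 0.1, 5.2]
width: 36.9
gripper_force: 61.3
```

Emit:
{"fn": "move_arm", "kwargs": {
  "steps": [
    [0, 0, 0, 0, 0, 0.03, 0.02],
    [0, 0, 0, 0, 0, 0.04, 0.02],
    [0, 0, 0, 0.0135, 0.0385, 0.03, 0.02],
    [0, 0, 0, 0.015, 0.0425, 0, 0.02],
    [0, 0, 0, 0.015, 0.0425, 0, 0.02]
  ]
}}

```text
clock: 11.95
eef_pos: [453.2, -226.9, 116.5]
tool_rot: [3.14, 0.001, 1.648]
force: [0.9, 0.4, -3.0]
width: 37.0
gripper_force: 61.0
```

Emit:
{"fn": "move_arm", "kwargs": {
  "steps": [
    [0, 0, 0, 0.015, 0.0425, 0, 0.02],
    [0, 0, 0, 0.015, 0.0425, 0, 0.02],
    [0, 0, 0, 0.015, 0.0425, 0, 0.02],
    [0, 0, 0, 0.015, 0.0425, 0, 0.02],
    [0, 0, 0, 0.015, 0.0425, 0, 0.02]
  ]
}}

```text
clock: 12.45
eef_pos: [527.6, -13.3, 115.3]
tool_rot: [-3.141, 0.0, 1.651]
force: [0.6, -0.0, -1.8]
width: 36.4
gripper_force: 61.0
```

Emit:
{"fn": "move_arm", "kwargs": {
  "steps": [
    [0, 0, 0, 0.015, 0.0425, 0, 0.02],
    [0, 0, 0, 0.015, 0.0425, 0, 0.02],
    [0, 0, 0, 0, 0, 0, 0.02],
    [0, 0, 0, 0, 0, 0, 0.02],
    [0, 0, 0, 0, 0, 0, 0.02]
  ]
}}

```text
clock: 12.95
eef_pos: [556.7, 68.4, 114.9]
tool_rot: [-3.14, 0.001, 1.649]
force: [-0.2, -1.0, -2.2]
width: 36.9
gripper_force: 60.8
```

Run:
```python
from h import *
to(557.9,69.8,33.5,94.6)
im,d=eyes.get_image("scene"); C=cloud("scene",d); Z=C[...,2]
cv2.imwrite("pics/s4.png",cv2.resize(im[200:350,230:430],None,fx=4,fy=4,interpolation=cv2.INTER_CUBIC))
for r in finder.pinpoint("scene","block")[:2]: print(r["confidence"],w("scene",r["location"]))
```

```text
turn [ 0.09 -0.1   0.1 ] shift [  1.2   1.4 -81.4] F [-0.2 -1.  -2.2] w 36.9 60.80963730812073 12.95 [ 0.07  0.68 -0.37  1.87  0.38  0.66 -0.46]
0.65 [553.82631122  68.05170487  99.84979733]
```

View pics/s4.png

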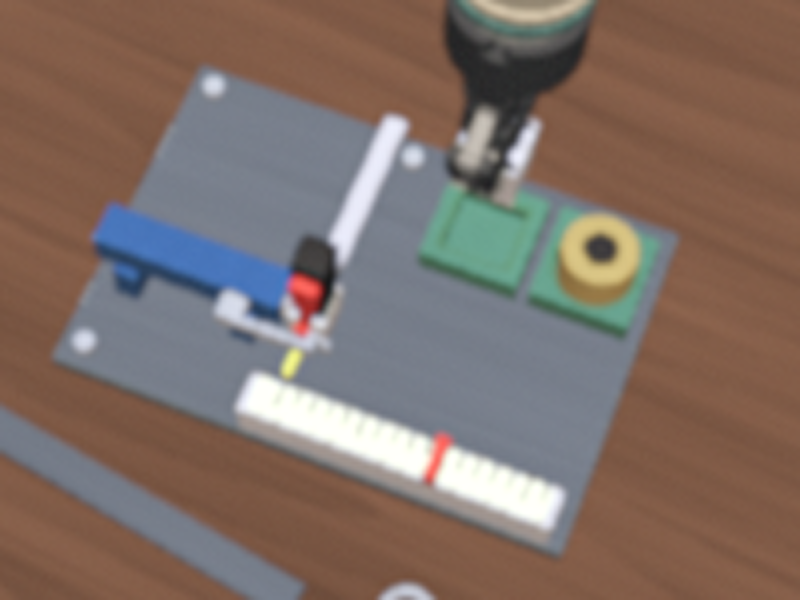

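Emit:
{"fn": "move_arm", "kwargs": {
  "steps": [
    [0, 0, 0.1, 0.001, 0.0015, -0.035, 0.02],
    [0, 0, 0, 0, 0, -0.028, 0.02],
    [0, 0, 0, 0, 0, 0, 0.02],
    [0, 0, 0, 0, 0, -0.003, 0.02],
    [0, 0, 0, 0, 0, -0.002, 0.02]
  ]
}}

```text
clock: 13.55
eef_pos: [559.6, 71.3, 48.5]
tool_rot: [3.139, -0.0, 1.651]
force: [0.1, 0.2, -1.3]
width: 37.1
gripper_force: 60.8
```

Emit:
{"fn": "move_arm", "kwargs": {
  "steps": [
    [0, 0, 0, 0, 0, -0.0015, 0.02],
    [0, 0, 0, 0, 0, 0, 0.02],
    [0, 0, 0, 0, 0, 0, 0.02]
  ]
}}

```text
clock: 13.85
eef_pos: [559.0, 71.6, 46.6]
tool_rot: [3.141, -0.0, 1.652]
force: [0.3, -0.2, -2.3]
width: 36.6
gripper_force: 60.8
```

Emit:
{"fn": "move_arm", "kwargs": {
  "steps": [
    [0, 0, 0, -0.0007, -0.0008, -0.002, 0.02],
    [0, 0, 0, 0, 0, -0.002, 0.02],
    [0, 0, 0, 0, 0, 0, 0.02]
  ]
}}

```text
clock: 14.15
eef_pos: [557.6, 70.6, 41.6]
tool_rot: [-3.141, 0.0, 1.652]
force: [1.1, 0.8, -1.6]
width: 36.9
gripper_force: 60.8
```

Emit:
{"fn": "move_arm", "kwargs": {
  "steps": [
    [0, 0, 0, 0, 0, -0.002, 0.02],
    [0, 0, 0, 0, 0, -0.002, 0.02],
    [0, 0, 0, 0, 0, 0, 0.02]
  ]
}}

```text
clock: 14.45
eef_pos: [557.6, 70.7, 37.5]
tool_rot: [-3.141, 0.0, 1.652]
force: [0.3, -0.4, -1.0]
width: 36.7
gripper_force: 60.8
```

Emit:
{"fn": "move_arm", "kwargs": {
  "steps": [
    [0, 0, 0, 0, 0, -0.002, 0.02],
    [0, 0, 0, 0, 0, -0.001, 0.02],
    [0, 0, 0, 0, 0, 0, 0.02]
  ]
}}

```text
clock: 14.75
eef_pos: [557.7, 70.7, 34.7]
tool_rot: [-3.141, -0.0, 1.652]
force: [0.9, -0.1, -2.5]
width: 37.1
gripper_force: 60.8
```

Emit:
{"fn": "move_arm", "kwargs": {
  "steps": [
    [0, 0, 0, 0, 0, -0.001, 0.02],
    [0, 0, 0, 0, 0, -0.0005, 0.02],
    [0, 0, 0, 0, 0, 0, 0.02]
  ]
}}

```text
clock: 15.05
eef_pos: [557.9, 70.8, 33.5]
tool_rot: [3.141, -0.0, 1.652]
force: [0.4, 0.5, -1.3]
width: 36.6
gripper_force: 61.0
```

Emit:
{"fn": "move_arm", "kwargs": {
  "steps": [
    [0, 0, 0, 0, 0, 0, 0.07],
    [0, 0, 0, 0, 0, 0, 0.085],
    [0, 0, 0, 0, 0, 0, 0.085],
    [0, 0, 0, 0, 0, 0.03, 0.085],
    [0, 0, 0, 0, 0, 0.045, 0.085]
  ]
}}

```text
clock: 15.55
eef_pos: [555.8, 70.4, 107.1]
tool_rot: [-3.136, 0.0, 1.653]
force: [1.4, 1.0, 0.3]
width: 85.3
gripper_force: 0.0
```

Emit:
{"fn": "move_arm", "kwargs": {
  "steps": [
    [0, 0, 0, 0, 0, 0.045, 0.085],
    [0, 0, 0, 0, 0, 0.01, 0.085],
    [0, 0, 0, 0.036, -0.021, 0, 0.085],
    [0, 0, 0, 0.035, -0.021, 0, 0.085],
    [0, 0, 0, 0.035, -0.021, 0, 0.085]
  ]
}}

```text
clock: 16.05
eef_pos: [664.8, 6.8, 163.5]
tool_rot: [3.142, 0.0, 1.653]
force: [1.4, 0.7, -0.2]
width: 84.6
gripper_force: 0.0
```

```bash
cat > e.py <<'E'
from h import *
to(663.6,8,83)
for n in("top","scene"):
    im,d=eyes.get_image(n); C=cloud(n,d); h=cv2.cvtColor(im,cv2.COLOR_BGR2HSV); Z=C[...,2]
    near=lambda x,y,r:np.hypot(C[...,0]-x,C[...,1]-y)<r
    for k,x,y in(('bush',552,139),('block',558,70)):
        m=near(x,y,32)&(Z>44)&(Z<62); P=C[m]
        if len(P)>10: print(n,k,len(P),np.median(P[:,2]),cv2.minAreaRect(P[:,:2].astype(np.float32)))
    f=lambda x,y:(610.9+x*.9968-y*.0802,33.9+x*.0802+y*.9968)
    red=((h[...,0]<8)|(h[...,0]>172))&(h[...,1]>150)
    dx,dy=C[...,0]-610.9,C[...,1]-33.9; fx=dx*.9968+dy*.0802; fy=-dx*.0802+dy*.9968
    m=red&(fx>85)&(fy>0)&(fy<100)&(Z>42)&(Z<60); print(n,'rider',m.sum(),fx[m].min(),fx[m].max(),fy[m].mean(),fy[m].min(),fy[m].max())
    yl=(h[...,0]>20)&(h[...,0]<35)&(h[...,1]>110)&(fx>60)&(fx<110)&(fy>-60)&(fy<100); print(n,'ptr',yl.sum(),fx[yl],fy[yl],Z[yl])
E
python3 e.py
```

```text
turn [ 0.02  0.   -0.09] shift [ -1.2   1.2 -80.5] F [ 1.4  0.7 -0.2] w 84.6 0.0 16.05 [ 0.18  0.75 -0.41  1.53  0.35  0.93 -0.26]
top bush 340 55.19042004418884 ((552.5404052734375, 139.530029296875), (44.5827751159668, 44.59250259399414), 21.7170467376709)
top block 299 55.32756054014271 ((558.2388916015625, 70.02265930175781), (38.2439079284668, 37.888206481933594), 5.133103847503662)
top rider 27 94.2300233729695 119.20096460228642 67.43645799789773 63.482012833592265 70.27593470202548
top ptr 0 [] [] []
scene bush 292 53.622235315439866 ((554.7022705078125, 139.21725463867188), (45.57136535644531, 44.74518585205078), 13.083049774169922)
scene block 253 53.35601706360944 ((559.4659423828125, 69.26925659179688), (40.20911407470703, 38.26372528076172), 4.60481595993042)
scene rider 10 95.90244948354687 120.69065742035973 66.99109182410314 65.92751041237676 67.88367354614991
scene ptr 6 [77.57354724 80.83002847 85.9349039  82.2199234  86.34004515 88.19450262] [-32.42439078 -31.03616629 -31.3198249  -30.48057736 -31.21131228
 -30.44814636] [47.3689654  49.75109379 54.639215   47.47967291 49.89972902 48.80790457]
```

Emit:
{"fn": "move_arm", "kwargs": {
  "steps": [
    [0, 0, 0, -0.0008, 0.0008, -0.02, 0.085],
    [0, 0, 0, 0, 0, -0.03, 0.085],
    [0, 0, 0, 0, 0, -0.03, 0.085],
    [0, 0, 0, 0, 0, 0, 0.085],
    [0, 0, 0, 0, 0, 0, 0.085]
  ]
}}

```text
clock: 16.65
eef_pos: [662.5, 9.0, 83.2]
tool_rot: [-3.14, -0.0, 1.653]
force: [1.7, -0.2, 0.4]
width: 85.0
gripper_force: 0.0
```

```bash
python3 -c "
from h import *
to(663.6,8,83)"
```

```text
turn [-0.01 -0.08 -0.09] shift [ 1.1 -1.  -0.2] F [ 1.7 -0.2  0.4] w 85.0 0.0 16.65 [ 0.16  0.84 -0.38  1.59  0.4   0.79 -0.3 ]
```

Emit:
{"fn": "move_arm", "kwargs": {
  "steps": [
    [0, 0, 0, 0.001, -0.0008, 0, 0.085],
    [0, 0, 0, 0, 0, 0, 0.05],
    [0, 0, 0, 0, 0, 0, 0.03],
    [0, 0, 0, 0, 0, 0, 0.02],
    [0, 0, 0, 0, 0, 0, 0.01]
  ]
}}

```text
clock: 17.15
eef_pos: [665.3, 7.9, 84.2]
tool_rot: [3.139, -0.0, 1.652]
force: [4.4, 0.2, 3.1]
width: 27.6
gripper_force: 2.4
```

Emit:
{"fn": "move_arm", "kwargs": {
  "steps": [
    [0, 0, 0, 0, 0, 0, 0.0],
    [0, 0, 0, 0, 0, 0, 0.0],
    [0, 0, 0, 0, 0, 0, 0.0]
  ]
}}

```text
clock: 17.45
eef_pos: [663.6, 7.7, 84.5]
tool_rot: [-3.141, 0.0, 1.652]
force: [-4.5, -0.6, 7.2]
width: 23.3
gripper_force: 61.5
```

Emit:
{"fn": "move_arm", "kwargs": {
  "steps": [
    [0, 0, 0, -0.0008, 0.01, 0, 0.0],
    [0, 0, 0, -0.0016, 0.02, 0, 0.0],
    [0, 0, 0, -0.0016, 0.02, 0, 0.0],
    [0, 0, 0, 0, 0, 0, 0.0]
  ]
}}

```text
clock: 17.85
eef_pos: [659.3, 60.3, 84.5]
tool_rot: [-3.141, -0.001, 1.655]
force: [-3.2, -4.2, 9.2]
width: 23.6
gripper_force: 61.9
```

Emit:
{"fn": "move_arm", "kwargs": {
  "steps": [
    [0, 0, 0, -0.0016, 0.02, 0, 0.0],
    [0, 0, 0, -0.0012, 0.015, 0, 0.0],
    [0, 0, 0, -0.0004, 0.005, 0, 0.0],
    [0, 0, 0, 0, 0, 0, 0.0],
    [0, 0, 0, 0, 0, 0, 0.0]
  ]
}}

```text
clock: 18.35
eef_pos: [656.5, 95.7, 84.5]
tool_rot: [-3.14, 0.003, 1.651]
force: [-4.3, -4.6, 9.0]
width: 23.5
gripper_force: 61.8
```

```bash
sed -i 's/&(fy<100); print(n,.ptr.*/\&(fy<100); print(n,"ptr",yl.sum(),fx[yl].mean(),fy[yl].mean(),np.median(fy[yl]),Z[yl].mean()) if yl.any() else 0; x0,y0=(290,250) if n=="scene" else (235,155); cv2.imwrite("pics\/f_%s_%d.png"%(n,round(telemetry.read_state()["clock"]*100)),cv2.resize(im[y0:y0+75,x0:x0+100],None,fx=8,fy=8,interpolation=cv2.INTER_CUBIC))\n    for k in("pointer_tip","rider_mark","gauge_arm","grip_top"):\n        for r in finder.pinpoint(n,k)[:1]: p=w(n,r["location"])-[610.9,33.9,0]; print(k,round(r["confidence"],2),p[0]*.9968+p[1]*.0802,-p[0]*.0802+p[1]*.9968,p[2])/' e.py; python3 e.py; ls pics
```

```text
turn [ 0.16 -0.05 -0.02] shift [  7.1 -87.7  -1.5] F [-4.3 -4.6  9. ] w 23.5 61.79359674453735 18.35 [ 0.02  0.84 -0.36  1.58  0.39  0.79 -0.43]
top bush 344 55.33138022671221 ((552.7037963867188, 139.52496337890625), (43.66044616699219, 44.520015716552734), 20.03696632385254)
top block 36 56.58921502500698 ((559.8573608398438, 83.83674621582031), (43.058509826660156, 14.264463424682617), 15.765501022338867)
blk.png
s1.png
s2.png
s4.png
scene0.png
scene3.png
t2.png
top0.png
top3.pngTraceback (most recent call last):
  File "e.py", line 12, in <module>
    m=red&(fx>85)&(fy>0)&(fy<100)&(Z>42)&(Z<60); print(n,'rider',m.sum(),fx[m].min(),fx[m].max(),fy[m].mean(),fy[m].min(),fy[m].max())
                                                                         ~~~~~~~~~^^
    return umr_minimum(a, axis, None, out, keepdims, initial, where)
ValueError: zero-size array to reduction operation minimum which has no identity
```

```bash
sed -i 's/for n in("top","scene")/for n in("scene",)/' e.py; python3 e.py; ls pics | grep f_
```

```text
turn [ 0.17 -0.05 -0.01] shift [  7.1 -87.5  -1.5] F [-5.1 -3.5 10.2] w 23.7 61.77836626768112 18.4 [ 0.02  0.84 -0.36  1.58  0.39  0.79 -0.43]
scene bush 293 53.339424565727086 ((554.6674194335938, 139.10723876953125), (45.10417938232422, 44.436790466308594), 86.05591583251953)
scene rider 10 96.43345605877704 121.32406257017792 67.0701345433359 65.8416996983009 67.97901137152482
pointer_tip 0.8 98.32446649222639 53.77503864093684 51.55414426830134
rider_mark 0.5 93.07406029136433 67.83884332184724 51.004453146112155
gauge_arm 0.81 52.633894932008104 59.12769316186134 52.04427953898744
grip_top 0.73 48.877054000670434 56.51432669038456 125.23408311406047
f_scene_1845.png
```

Emit:
{"fn": "move_arm", "kwargs": {
  "steps": [
    [0, 0, 0, -0.0004, 0.005, 0, 0.0],
    [0, 0, 0, -0.0003, 0.004, 0, 0.0],
    [0, 0, 0, 0, 0, 0, 0.0],
    [0, 0, 0, 0, 0, 0, 0.0]
  ]
}}

```text
clock: 19.05
eef_pos: [655.8, 104.5, 84.5]
tool_rot: [-3.14, 0.003, 1.651]
force: [-4.9, -3.6, 9.7]
width: 23.4
gripper_force: 61.8
```

```bash
python3 e.py; cp $(ls -t pics/f_*|head -1) pics/now1.png
```

```text
turn [ 0.17 -0.06 -0.01] shift [  7.8 -96.5  -1.5] F [-4.9 -3.6  9.7] w 23.4 61.791794300079346 19.05 [ 0.    0.84 -0.36  1.58  0.38  0.79 -0.44]
scene bush 274 53.60280390603816 ((552.6113891601562, 141.2877960205078), (48.211151123046875, 40.08038330078125), 12.581997871398926)
scene rider 8 96.21451085164696 119.93228900711156 66.88741552672872 65.81798265923145 67.92600869260896
scene ptr 2 92.19804854407586 65.19749025867091 65.19749025867091 51.08623662900641
pointer_tip 0.69 98.42383547498778 64.27876490377697 51.63492359670818
rider_mark 0.48 94.41128998704167 67.22119629268576 48.336041517786725
gauge_arm 0.59 49.19693663334061 63.85060898025691 55.45350618144971
grip_top 0.96 47.75267032058821 68.90812140033917 124.1967009903708
```

View pics/now1.png

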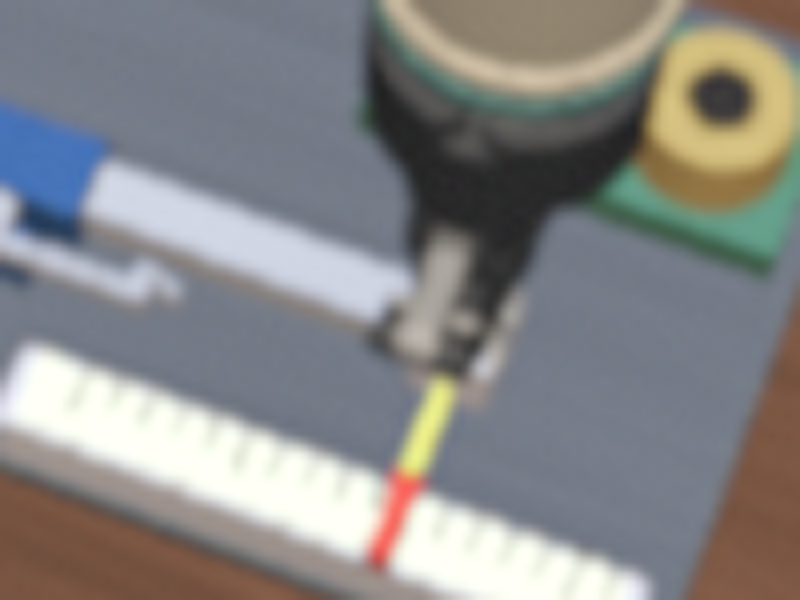

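```bash
cat > g.py <<'E'
from h import *
c,M,t=cam("scene")
def px(x,y,z):
    p=M.T@(np.array([610.9+x*.9968-y*.0802,33.9+x*.0802+y*.9968,z])-t); return c["fx"]*p[0]/p[2]+c["cx"],c["fy"]*p[1]/p[2]+c["cy"]
# rectify plane z=50 in fixture coords: x 60..125, y 40..95, 0.25 mm per pixel
def rect(im,z,x0,x1):
    yy,xx=np.meshgrid(np.arange(45,90,.25),np.arange(x0,x1,.5)); uv=np.array([px(a,b,z) for a,b in zip(xx.ravel(),yy.ravel())],np.float32).reshape(*xx.shape,2)
    return cv2.remap(im,uv,None,cv2.INTER_LINEAR).astype(float),yy
acc={}
for i in range(3):
    im,d=eyes.get_image("scene")
    for k,z,x0,x1 in(("ptr",50,80,91),("rider",52,96,114)):
        q,yy=rect(im,z,x0,x1); b,g,r=q[...,0],q[...,1],q[...,2]
        wt=np.clip(np.minimum(r,g)-b-40,0,None) if k=="ptr" else np.clip(r-np.maximum(g,b)-40,0,None)
        acc.setdefault(k,[]).append((wt*yy).sum(1)/wt.sum(1))
for k,v in acc.items(): print(k,np.nanmean(v,0).round(1)[::3],np.nanmean(v).round(2))
E
python3 g.py
```

```text
ptr [65.9 65.9 65.9 65.9 66.  66.  66.  66. ] 65.92
rider [66.6 66.5 66.5 66.5 66.5 66.5 66.6 66.7 66.8 67.  67.  67. ] 66.69
```

Emit:
{"fn": "move_arm", "kwargs": {
  "steps": [
    [0, 0, 0, 0, 0.0007, 0, 0.0],
    [0, 0, 0, 0, 0, 0, 0.0],
    [0, 0, 0, 0, 0, 0, 0.0]
  ]
}}

```text
clock: 19.75
eef_pos: [655.7, 104.8, 84.5]
tool_rot: [-3.14, 0.003, 1.651]
force: [-4.4, -4.7, 9.0]
width: 23.1
gripper_force: 61.8
```

```bash
python3 g.py; python3 c.py 2>&1 | head -4
python3 - <<'E'
from h import *
im,d=eyes.get_image("scene"); cv2.imwrite("pics/fin.png",im)
E
```

```text
ptr [66.5 66.5 66.5 66.4 66.4 66.3 66.3 66.2] 66.4
rider [66.6 66.5 66.5 66.5 66.5 66.5 66.6 66.7 66.8 67.  67.  67. ] 66.68
turn [ 0.19 -0.06  0.01] shift [-247.2 -456.1  -69.5] F [-4.7 -4.8  9.3] w 23.1 61.839181780815125 19.9 [ 0.    0.84 -0.36  1.58  0.38  0.79 -0.44]
top bush 340 55.363389134532554 ((552.8903198242188, 139.97860717773438), (44.23323059082031, 44.37446212768555), 16.829605102539062)
nest top 30.31261186082679
scene bush 276 53.17972457272799 ((553.9530639648438, 141.59861755371094), (47.70600891113281, 39.6727180480957), 10.82593822479248)
```

View pics/fin.png

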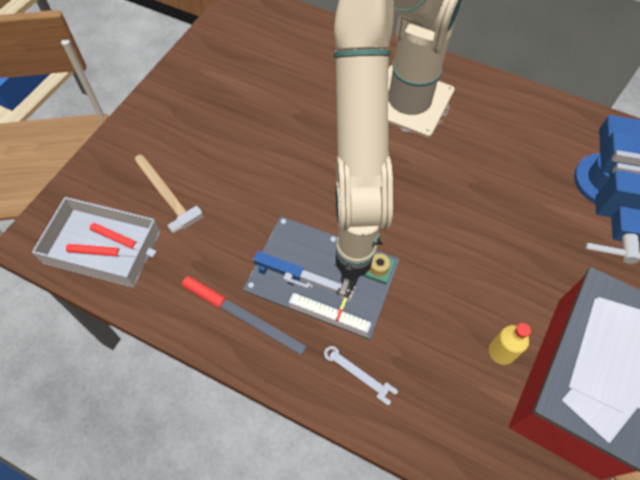

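The picture shows the pointer in line with the rider at about (342, 312), within 0.3 mm by measurement. The bush is still seated, and the hammer and bottle have not moved, so I'm handing the job in.

```bash
python3 -c "
from cell import ctrl
print(ctrl.finish_job())"
```

```text
the job is handed in; nothing more can be done
None
```

I handed the job in with the bush and block seated and released, and the gripper holding the gauge arm with its pointer within about 0.3 mm of the red rider; the rider, hammer and oil bottle were not shifted.

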